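Slide the spring seat into its recess

TASK

The red spring seat must go into the round recess in the steel spring plate: slide it across the plate, without picking it up off the face or tipping it over, and feel about with it until it drops into the recess and sits fully home and level. Then let go of it, and leave everything else on the bench where it is.

Things in the scene. Friction and masses are not known exactly. Their poses are not given: they have to be found in the camera images.
- cup: Spring seat: red steel dish, 0.6 to 0.95 kg, lying on the plain half of the plate. Its flat round foot, 120 mm in diameter, 6 mm thick, carries a raised rim whose top is 20 mm above the underside. Push it from outside, or move it any way with fingers standing loosely inside the rim. Origin: centre of the underside; z up, out of the dish. Starts 135 to 165 mm from the recess's centre.
- cup_floor (a point): Centre of the dish's flat inner floor, 6 mm above the cup's underside. The rim round it is 86 mm in diameter inside and 102 mm outside (8 mm wall), and 14 mm high above this floor.
- packers: Two light timber packers, each 65 x 210 x 45 mm (x, y, z), fixed on the bench, 210 mm apart between centres along x. They carry the spring plate. Origin: on the bench, midway between them; x runs along the plate's length towards the recess, z up.
- plate_face (a point): A point of the packers, 65 mm above their origin, level with the face of the spring plate: a fixed, level, dark steel slab 330 x 180 x 20 mm (x, y, z). It was laid on the packers by eye, so its middle is up to 9 mm off this point along x and along y, and it is turned by up to 0.05 rad.
- expected (a point): A point of the packers, level with the plate's face, 75 mm along x from plate_face: the recess's centre if the plate lay true. The real centre, not measured, is up to 16 mm from here in any direction: find it by touch or sight. The recess is round, bright-floored, 123.5 mm in diameter (1.75 mm play all round the foot), 5 mm deep: seated, the cup's underside is 60 mm above the bench.
- spring: Grey coil spring standing on the bench, 94 mm in diameter, 131 mm high. Origin: centre of its foot. A bystander.
- pad: Black rubber ring lying on the bench, 110 mm in diameter, 12 mm thick. Origin: centre of its underside. A bystander.
- hammer: Hammer with a light wooden handle, 300 mm long, lying on the bench. A bystander.
- scraper: Scraper with a wooden handle, 240 mm long, lying on the bench. A bystander.
- can: Spray can with a green label, 65 mm in diameter, 170 mm high, standing on the bench. Origin: centre of its foot. A bystander.
- tub: White plastic bowl, 140 mm in diameter, 75 mm high, on the bench. Origin: centre of its foot. A bystander.
- brush: Brush with a wooden handle, 200 mm long, lying on the bench. A bystander.
Mind the look-alikes: they are no part of the job. What is meant by the cup is not white, and is the smaller of those in its own colour.

How it is judged:
By the outcome, as a careful person would: the job done as asked, in the order asked, and still so for the second after the job is handed in, with the robot touching nothing.
It also fails if it takes over 48 s, if anything falls off the work surface, if the arm or the gripper's body presses on something with over 40 N, if the wrist force passes 120 N, or if a joint passes its speed limit or range.

ROBOT

A 6-joint arm with a two-finger parallel gripper is mounted at the origin on the work surface. World frame = base frame: x ahead of the robot, y to its left, z up, the work surface at z = 0. Lengths are in mm, angles in rad, forces in N, time in s.
With the tool pointing down it reaches from about 375 to 825 mm from the base axis. Payload 5.5 kg.
Tool frame: the origin (TCP) lies on the centre line of the jaws, within the pads' length; the fingertips stand 14 mm ahead of it and the grasp point (between the pads) lies 5 mm behind it; y points along the fingers, x is the direction in which the jaws open and shut, and the axes are right-handed (so a half turn about y gives the same grasp; the last joint's range is limited). The gripper opens to 85 mm and grips with 20 to 120 N. Pads are 22 mm wide; open, the fingers measure 114 mm over their backs; the gripper's body (76 mm by 85 mm) begins 54 mm behind the grasp point. The pads swing forward as they close: fully open they stand 13 mm farther back than shut.
Start: joints at [1.141, 0.314, -0.047, 1.21, 0, 1.571], TCP at [250.01, 545.426, 245.299] pointing down, gripper open.
Joint ranges: [-2.67, 2.67], [-0.69, 1.73], [-1.03, 1.25], [-2.08, 2.16], [-1.42, 1.45], [-3.14, 3.14]. Speed limits (rad/s): [2.39, 2.39, 3.01, 3.14, 3.14, 3.14].

INTERFACE

Orientations are given as a unit quaternion [w, x, y, z].
In Python, from workcell import monitor, viewer, job_done gives the robot as it stands.
- The arm moves only by the tool servo_tool, never from a script. Its argument "moves" is a list of rows, each a list of 5 numbers: the shift along the world's x, y, z in cm, then the turn about the world's z in degrees, then the opening, from 0 (shut) to 1 (fully open). A call has 1 to 5 rows; each row is the pose to reach, as a shift and turn from the pose commanded when the call began; what a row does not reach only later rows make up. A row lasts 1/8 s, in which the tool goes at most 62.5 mm and 10.7 degrees, less where a joint would pass 70% of its speed; a pose out of reach is approached as far as the arm can. A call with a gripper value outside its range is refused whole. The fingers move at their own pace and stop on an object; "grip_force" is the grip in N (left out, the last holds). Time passes only in rows, so rows that repeat a pose let the fingers close. It gives the time, the measured TCP pose, the force and the opening at its end, in the units of the state.
- monitor.get_state(): the state, without advancing time (a new reading comes with each control period).
- viewer.capture(name): name is "side" or "top"; returns a dict with "image" (420x560x3 uint8, red, green, blue), "depth" (420x560 float32, mm along the optical axis (not along the pixel's ray), 0 where there is no reading), "mtx" (3x3 intrinsics, pixels), "position" and "orientation" of the camera in the world. Camera axes: x right, y down, z forward; pixel columns grow to the right and rows downward; lengths in mm; the calibration is good to about 2 mm. A picture is of the moment at which its call begins.
- job_done(): hands the job in, once; it reports no verdict.
The state is a dict: "t": time; "joint_pos": joint angles; "qd": joint speeds; "tau": joint torques, N m; "tcp_pos": TCP position; "eef_rot": TCP orientation; "contact_force": force on the tool from outside, world axes, zero at the start; "moment": the same for the moment, N m; "grip_width": finger opening in mm.
Only numpy, scipy, OpenCV 4.12 (cv2) and the standard library are available. Lean on these libraries where they do the work, as an engineer would, in place of code of your own. Each camera call takes 0.05 s, during which the arm holds its last target.

## Working session

There is one attempt and no reset: what is moved stays moved. The work goes in short steps, Python scripts to look and compute and a tool call to move; the robot and the scene stay as the last step left them, time stands still between calls to the robot, and variables do not carry over. Pictures are saved under pics/ and viewed, and the job is handed in when it is done.

Besides the shell and the picture viewer there is one more tool, called after "Call:" as name(argument=value, ...), one argument or row to a line, values as JSON. servo_tool: Moves the arm, as the interface text tells. Its arguments: {"type":"object","properties":{"moves":{"type":"array"},"grip_force":{"type":"number"}},"required":["moves"]}

```bash
mkdir -p pics; cat > h.py <<'E'
import numpy as np,cv2
from workcell import monitor,viewer,job_done
from scipy.spatial.transform import Rotation as R
def cap(n,save=None):
    d=viewer.capture(n)
    np.savez('last_'+n+'.npz',**{k:np.array(v) for k,v in d.items()})
    if save: cv2.imwrite('pics/'+save,cv2.cvtColor(d['image'],cv2.COLOR_RGB2BGR))
    return d
def load(n): return dict(np.load('last_'+n+'.npz'))
def rot(d):
    q=np.array(d['orientation'],float)
    return R.from_quat(np.r_[q[1:],q[0]]).as_matrix()
def px2w_z(d,uv,z):
    uv=np.atleast_2d(np.array(uv,float));K=np.array(d['mtx']);
    r=(np.linalg.inv(K)@np.c_[uv,np.ones(len(uv))].T).T@rot(d).T
    p=np.array(d['position']); s=(z-p[2])/r[:,2]
    return p+s[:,None]*r
def cloud(d):
    K=np.array(d['mtx']);D=d['depth'];h,w=D.shape
    u,v=np.meshgrid(np.arange(w),np.arange(h))
    c=np.stack([(u-K[0,2])/K[0,0]*D,(v-K[1,2])/K[1,1]*D,D],-1)
    return c@rot(d).T+np.array(d['position'])
E
python3 - <<'E'
from h import *
for n in('top','side'):
    d=cap(n,n+'0.png');print(n,d['position'],d['orientation'],np.array(d['mtx']).tolist())
s=monitor.get_state();print(s)
E
```

```text
top [ 363.07009577   38.96690311 1341.37969437] [ 0.03176198 -0.70225192  0.71034956 -0.03516987] [[480.9182947347068, 0.0, 276.6592600531465], [0.0, 480.9182947347068, 218.3367469122093], [0.0, 0.0, 1.0]]
side [ 374.39506829 -705.53073232  897.10847076] [-0.35130983  0.9341747  -0.05851292  0.02180051] [[420.17608719163366, 0.0, 277.7280715186115], [0.0, 420.17608719163366, 205.8381181008785], [0.0, 0.0, 1.0]]
{'t': 0.1, 'joint_pos': array([ 1.14101770e+00,  3.14150747e-01, -4.79576603e-02,  1.21018967e+00,
       -1.98236242e-05,  1.57078456e+00]), 'qd': array([ 0.00059487, -0.00083091,  0.00119655, -0.00121454,  0.00084675,
        0.00073064]), 'tau': array([ 5.41747067e-04, -5.40764523e+01,  3.40542483e+01,  1.12022800e-02,
       -4.27831117e-05, -2.36145866e-06]), 'tcp_pos': array([249.80615457, 544.99301191, 244.53288461]), 'eef_rot': array([-0.59482459,  0.59540987,  0.38144068, -0.38232683]), 'contact_force': array([ 0.1669737 , -0.67791482, -0.07725839]), 'moment': array([0.02626015, 0.00804444, 0.01841211]), 'grip_width': 85.40767954794121}
```

View pics/top0.png

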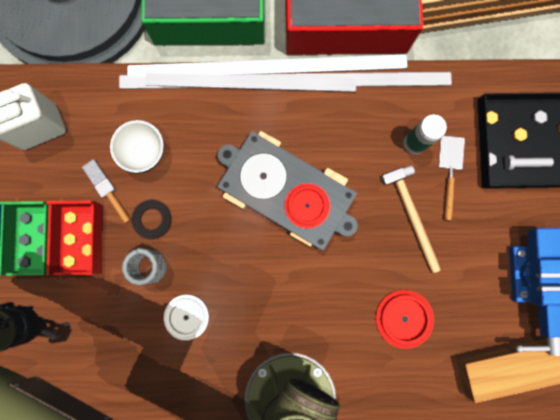

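View pics/side0.png

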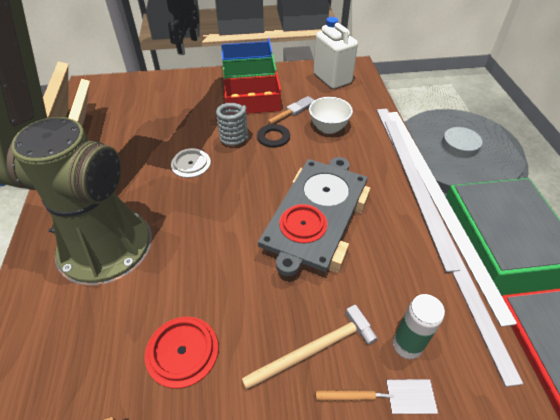

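The top view shows the red cup on the plate at about (307,205) and the bright recess at about (263,175). In the side view they are at (303,223) and (326,189). I'll fit both circles.

```bash
python3 - <<'E'
from h import *
for n,box in(('top',(205,120,370,260)),('side',(250,145,380,285))):
    d=load(n);im=d['image'];x0,y0,x1,y1=box
    c=cv2.resize(im[y0:y1,x0:x1],None,fx=4,fy=4,interpolation=cv2.INTER_CUBIC)
    cv2.imwrite(f'pics/crop_{n}.png',c[...,::-1])
    I=im.astype(int);r,g,b=I[...,0],I[...,1],I[...,2]
    red=((r>90)&(r>2*g)&(r>2*b)); br=(I.min(-1)>120)
    for nm,m,z in(('red',red,75),('rec',br,60)):
        mm=np.zeros(red.shape,np.uint8);mm[y0:y1,x0:x1]=m[y0:y1,x0:x1]
        k,l,s,_=cv2.connectedComponentsWithStats(mm)
        i=1+s[1:,4].argmax()
        cs,_=cv2.findContours((l==i).astype(np.uint8),cv2.RETR_EXTERNAL,cv2.CHAIN_APPROX_NONE)
        c=max(cs,key=len)[:,0,:];c=cv2.convexHull(c)[:,0,:]
        e=cv2.fitEllipse(c.astype(np.float32))
        for zz in ((65,71,85) if nm=='red' else (60,65)):
            P=px2w_z(d,c,zz)[:,:2].astype(np.float32)
            ee=cv2.fitEllipse(P)
            print(n,nm,zz,e[0],s[i,4],ee)
    W=cloud(d)
    for u,v in ([(307,215),(263,165),(263,185),(250,150),(320,235)] if n=='top' else [(326,183),(303,230)]): print(n,(u,v),W[v,u])
E
```

```text
top red 65 (306.8441162109375, 205.52975463867188) 1608 ((518.0114135742188, -49.01145553588867), (121.10821533203125, 121.34278869628906), 109.02243041992188)
top red 71 (306.8441162109375, 205.52975463867188) 1608 ((517.2830810546875, -48.59788513183594), (120.53892517089844, 120.7723617553711), 109.02277374267578)
top red 85 (306.8441162109375, 205.52975463867188) 1608 ((515.5835571289062, -47.632896423339844), (119.2105484008789, 119.44141387939453), 109.0219955444336)
top rec 60 (286.74822998046875, 189.21546936035156) 6855 ((564.8674926757812, 4.81365966796875), (251.74114990234375, 430.68157958984375), 148.74874877929688)
top rec 65 (286.74822998046875, 189.21546936035156) 6855 ((564.080078125, 4.946924209594727), (250.75885009765625, 429.00103759765625), 148.74874877929688)
top (307, 215) [491.43021657 -48.37931474  73.49459151]
top (263, 165) [629.81098575  67.29869251  61.12350962]
top (263, 185) [574.7439284   67.7323266   63.66310565]
top (250, 150) [670.51004735 101.95857387  65.05792898]
top (320, 235) [438.57821035 -82.76419092  63.14448746]
side red 65 (302.8445434570
[... 187 characters left out ...]
1427 ((520.122314453125, -51.130271911621094), (119.29765319824219, 124.45003509521484), 171.67173767089844)
side red 85 (302.84454345703125, 223.30953979492188) 1427 ((517.6526489257812, -62.2203483581543), (117.27591705322266, 122.34099578857422), 171.6717071533203)
side rec 60 (316.9397888183594, 212.66799926757812) 4490 ((569.6052856445312, 5.628373146057129), (263.1082763671875, 405.5211181640625), 145.96275329589844)
side rec 65 (316.9397888183594, 212.66799926757812) 4490 ((568.4393310546875, 1.3806486129760742), (261.5367431640625, 403.09893798828125), 145.96273803710938)
side (326, 183) [608.05842024  85.27495589  64.00178142]
side (303, 230) [516.75547703 -74.43736653  70.72675375]
```

View pics/crop_top.png

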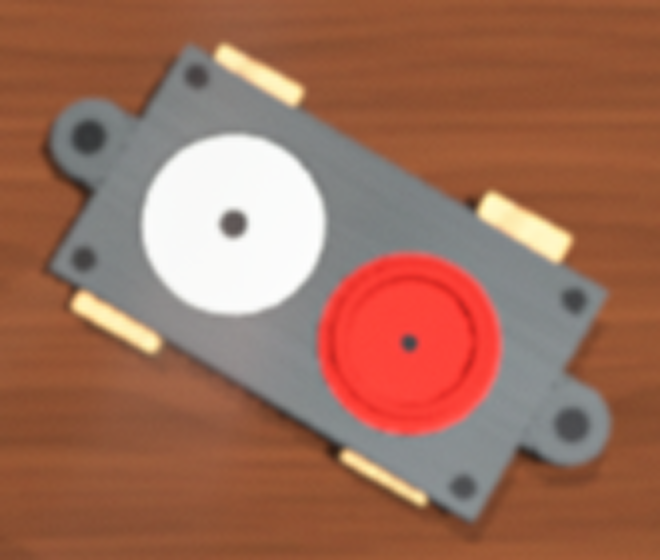

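View pics/crop_side.png

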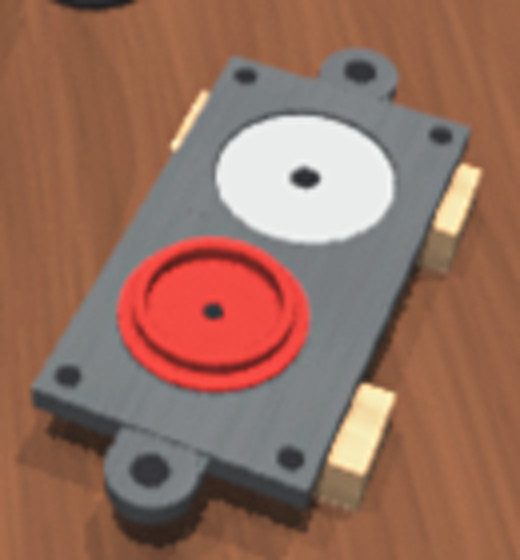

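```bash
python3 - <<'E'
from h import *
for n,box in(('top',(205,120,370,260)),('side',(250,145,380,285))):
    d=load(n);im=d['image'];x0,y0,x1,y1=box
    c=cv2.resize(im[y0:y1,x0:x1],None,fx=4,fy=4,interpolation=cv2.INTER_LINEAR)
    I=c.astype(int)
    br=((I.min(-1)>180)).astype(np.uint8)
    k,l,s,_=cv2.connectedComponentsWithStats(br);i=1+s[1:,4].argmax()
    cs,_=cv2.findContours((l==i).astype(np.uint8),cv2.RETR_EXTERNAL,cv2.CHAIN_APPROX_NONE)
    q=cv2.convexHull(max(cs,key=len))[:,0,:]
    uv=(q+.5)/4-.5+np.array([x0,y0])
    for z in(60,65): print(n,'rec',z,cv2.fitEllipse(px2w_z(d,uv,z)[:,:2].astype(np.float32)))
    h={'top':[(233,223),(409,343)],'side':[(305,178),(213,311)]}[n]
    for (a,b),z in zip(h,(60,71)): print(n,'hole',px2w_z(d,[((a+.5)/4-.5+x0,(b+.5)/4-.5+y0)],z)[0])
    # plate corners
    if n=='top':
        for a,b in[(188,45),(607,290),(473,520),(50,270)]: print('corner',px2w_z(d,[((a+.5)/4-.5+x0,(b+.5)/4-.5+y0)],65)[0])
E
```

```text
top rec 60 ((600.8674926757812, 67.8299331665039), (123.91261291503906, 124.17395782470703), 111.6304702758789)
top rec 65 ((599.9395751953125, 67.7173080444336), (123.4291000366211, 123.68942260742188), 111.63134765625)
top hole [601.62167228  67.91619611  60.        ]
top hole [517.42763428 -48.67247632  71.        ]
corner [723.29534677  97.21585513  65.        ]
corner [ 552.45767127 -182.49532615   65.        ]
corner [399.57430601 -89.4270792   65.        ]
corner [570.10961875 190.72939108  65.        ]
side rec 60 ((604.0174560546875, 66.70858764648438), (119.65126037597656, 121.56654357910156), 74.50518798828125)
side rec 65 ((602.6459350585938, 62.09605026245117), (118.93659210205078, 120.84043884277344), 74.50509643554688)
side hole [604.1544694   66.06082717  60.        ]
side hole [520.39291176 -50.53438043  71.        ]
```

```bash
python3 - <<'E'
from h import *
s=monitor.get_state();q=s['eef_rot']
M=R.from_quat(np.r_[q[1:],q[0]]).as_matrix();print(M.round(3))
print('jaw x yaw',np.degrees(np.arctan2(M[1,0],M[0,0])),'j1',np.degrees(s['joint_pos'][0]))
for p in((518.5,-49.5),(602.5,67)): print(np.degrees(np.arctan2(p[1],p[0])),np.hypot(*p))
E
```

```text
[[ 0.417 -0.001 -0.909]
 [ 0.909 -0.001  0.417]
 [-0.002 -1.    -0.   ]]
jaw x yaw 65.3761727517812 j1 65.37549863281168
-5.453368613149839 520.8574661075716
6.34541041603967 606.2138649024781
```

Call:
servo_tool(
  moves=[
    [2.4, -5.4, 0, -2, 0.5],
    [4.8, -10.8, 0, -4, 0.5],
    [7.2, -16.2, 0, -6, 0.5],
    [9.6, -21.6, 0, -8, 0.5],
    [12, -27, 0, -11, 0.5],
  ],
)

```text
t: 0.72
tcp_pos: [370.3, 273.6, 245.1]
eef_rot: [-0.629, 0.629, 0.323, -0.323]
contact_force: [1.3, -0.8, -1.2]
grip_width: 42.5
```

Call:
servo_tool(
  moves=[
    [2.4, -5.4, 0, 0, 0.5],
    [4.8, -10.8, 0, 0, 0.5],
    [7.2, -16.2, 0, 0, 0.5],
    [9.6, -21.6, 0, 0, 0.5],
    [12, -27, 0, 0, 0.5],
  ],
)

```text
t: 1.35
tcp_pos: [490.3, 3.5, 245.2]
eef_rot: [0.629, -0.629, -0.323, 0.323]
contact_force: [1.4, 0.1, -0.2]
grip_width: 42.6
```

Call:
servo_tool(
  moves=[
    [1.5, -3, -2, 0, 0.5],
    [2.85, -5.5, -6, 0, 0.5],
    [2.85, -5.5, -10, 0, 0.5],
    [2.85, -5.5, -10, 0, 0.5],
  ],
)

```text
t: 1.85
tcp_pos: [515.5, -49.6, 142.3]
eef_rot: [0.63, -0.628, -0.321, 0.325]
contact_force: [0.3, -1.1, 0.4]
grip_width: 43.0
```

```bash
python3 - <<'E'
from h import *
s=monitor.get_state();print(s['t'],s['tcp_pos'],s['contact_force'],s['grip_width'],s['joint_pos'],s['eef_rot'])
d=cap('side');c=d['image'][80:290,200:440];cv2.imwrite('pics/s1.png',cv2.resize(c,None,fx=3,fy=2.8,interpolation=cv2.INTER_CUBIC)[...,::-1])
d=cap('top');c=d['image'][110:270,190:390];cv2.imwrite('pics/t1.png',cv2.resize(c,None,fx=3.5,fy=3.5,interpolation=cv2.INTER_CUBIC)[...,::-1])
E
```

```text
1.85 [515.45836307 -49.62541768 142.25018705] [ 0.2818111  -1.06081049  0.37866925] 42.988776129331754 [-9.60288545e-02  2.33085997e-01 -3.98244226e-01  9.46633090e-01
  8.22126765e-05  5.26516731e-01] [ 0.6304957  -0.62771135 -0.32071744  0.32495224]
```

```bash
python3 - <<'E'
from h import *
s=monitor.get_state();print(s['t'],s['tcp_pos'],s['contact_force'],s['grip_width'])
E
```

```text
1.95 [518.42535597 -49.4182468  145.91233013] [0.10743318 0.82515032 0.45900229] 42.602348339005786
```

View pics/s1.png

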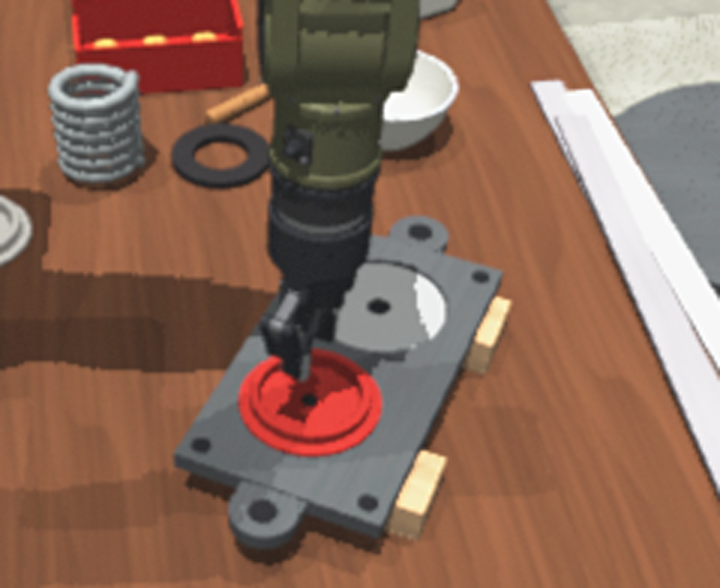

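View pics/t1.png

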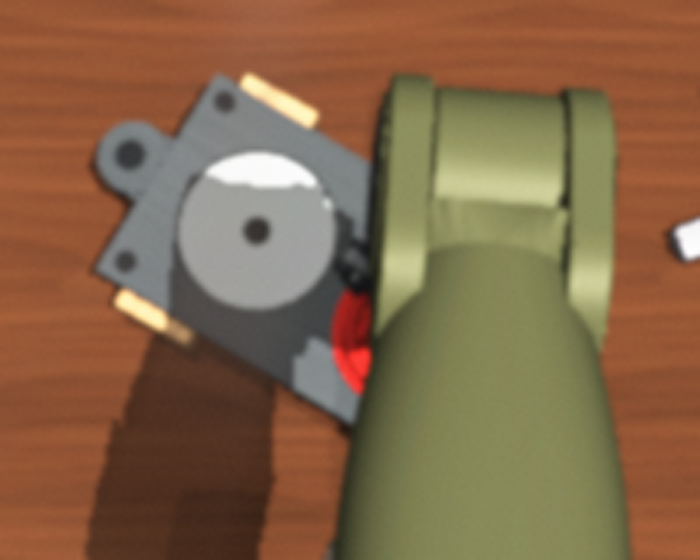

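The side view shows the fingers over the dish at about (297,215), as expected. I'll check the tip height from depth.

```bash
python3 - <<'E'
from h import *
d=load('side');W=cloud(d);s=monitor.get_state()
m=(np.abs(W[...,0]-518)<60)&(np.abs(W[...,1]+50)<60)&(W[...,2]>100)&(W[...,2]<190)
z=np.sort(W[m][:,2]);print(len(z),z[:25].round(1))
o=W[m];i=o[:,2].argsort()[:15];print(o[i].round(0))
print(s['tcp_pos'])
E
```

```text
203 [130.9 131.1 133.1 133.9 133.9 134.1 134.8 135.7 136.1 136.1 136.3 137.2
 137.4 137.8 138.6 138.8 138.9 139.1 139.1 139.4 139.7 139.9 140.  140.
 140.3]
[[527. -29. 131.]
 [531. -33. 131.]
 [533. -35. 133.]
 [506. -77. 134.]
 [528. -32. 134.]
 [535. -36. 134.]
 [540. -34. 135.]
 [533. -34. 136.]
 [530. -34. 136.]
 [535. -35. 136.]
 [537. -39. 136.]
 [526. -31. 137.]
 [508. -81. 137.]
 [506. -78. 138.]
 [529. -30. 139.]]
[518.42535597 -49.4182468  145.91233013]
```

Call:
servo_tool(
  moves=[
    [0, 0, -2.5, 0, 0.5],
    [0, 0, -4.5, 0, 0.5],
    [0, 0, -5.4, 0, 0.5],
    [0, 0, -5.4, 0, 0.5],
  ],
)

```text
t: 2.45
tcp_pos: [519.0, -49.3, 92.2]
eef_rot: [-0.629, 0.629, 0.324, -0.323]
contact_force: [0.3, -0.0, -0.4]
grip_width: 42.5
```

Call:
servo_tool(
  moves=[
    [0, 0, -0.2, 0, 0.5],
    [0, 0, -0.3, 0, 0.5],
  ],
)

```text
t: 2.7
tcp_pos: [519.1, -49.6, 89.0]
eef_rot: [-0.629, 0.629, 0.323, -0.323]
contact_force: [-0.5, 0.6, -0.2]
grip_width: 42.2
```

Call:
servo_tool(
  moves=[
    [0, 0, -0.1, 0, 0.5],
    [0, 0, -0.2, 0, 0.5],
  ],
)

```text
t: 2.95
tcp_pos: [518.5, -49.6, 86.3]
eef_rot: [-0.629, 0.629, 0.323, -0.323]
contact_force: [-0.7, -0.3, -0.3]
grip_width: 42.4
```

Call:
servo_tool(
  moves=[
    [0, 0, -0.1, 0, 0.5],
    [0, 0, -0.1, 0, 0.5],
  ],
)

```text
t: 3.2
tcp_pos: [518.4, -49.6, 85.2]
eef_rot: [0.629, -0.629, -0.323, 0.323]
contact_force: [-0.7, -0.0, -0.3]
grip_width: 42.7
```

Call:
servo_tool(
  moves=[
    [0, 0, -0.1, 0, 0.5],
    [0, 0, -0.1, 0, 0.5],
  ],
)

```text
t: 3.45
tcp_pos: [518.4, -49.6, 84.2]
eef_rot: [0.629, -0.629, -0.323, 0.323]
contact_force: [0.5, -0.3, -0.1]
grip_width: 43.1
```

Call:
servo_tool(
  moves=[
    [0, 0, -0.1, 0, 0.5],
    [0, 0, -0.1, 0, 0.5],
  ],
)

```text
t: 3.7
tcp_pos: [518.5, -49.6, 83.2]
eef_rot: [0.629, -0.629, -0.323, 0.323]
contact_force: [0.2, -0.1, -2.0]
grip_width: 42.5
```

Call:
servo_tool(
  moves=[
    [0, 0, -0.1, 0, 0.5],
    [0, 0, -0.1, 0, 0.5],
  ],
)

```text
t: 3.95
tcp_pos: [518.5, -49.5, 83.1]
eef_rot: [-0.629, 0.629, 0.323, -0.323]
contact_force: [-2.7, 0.3, 8.2]
grip_width: 42.6
```

Call:
servo_tool(
  moves=[
    [0, 0, -0.1, 0, 0.5],
    [0, 0, -0.1, 0, 0.5],
  ],
)

```text
t: 4.2
tcp_pos: [518.6, -49.6, 83.1]
eef_rot: [-0.629, 0.629, 0.323, -0.323]
contact_force: [-6.6, 1.5, 18.4]
grip_width: 42.5
```

Call:
servo_tool(
  moves=[
    [0, 0, 0.5, 0, 0.5],
    [0.3, 0.4, 0.5, 0, 0.5],
    [0.8, 1.1, 0.5, 0, 0.5],
    [1.5, 2.1, 0.5, 0, 0.5],
    [2.3, 3.2, 0.5, 0, 0.5],
  ],
)

```text
t: 4.82
tcp_pos: [540.5, -19.0, 86.1]
eef_rot: [-0.628, 0.63, 0.321, -0.324]
contact_force: [-5.7, -7.4, 6.7]
grip_width: 42.6
```

Call:
servo_tool(
  moves=[
    [0.9, 1.25, 0, 0, 0.5],
    [1.8, 2.5, 0, 0, 0.5],
    [2.6, 3.6, 0, 0, 0.5],
    [3.3, 4.6, 0, 0, 0.5],
    [3.9, 5.4, 0, 0, 0.5],
  ],
)

```text
t: 5.45
tcp_pos: [579.4, 35.8, 85.4]
eef_rot: [-0.629, 0.629, 0.321, -0.324]
contact_force: [-3.2, -5.2, 1.4]
grip_width: 42.3
```

Call:
servo_tool(
  moves=[
    [0.3, 0.4, 0, 0, 0.5],
    [0.5, 0.7, 0, 0, 0.5],
    [0.6, 0.8, 0, 0, 0.5],
  ],
)

```text
t: 5.82
tcp_pos: [585.3, 44.1, 85.3]
eef_rot: [-0.629, 0.629, 0.322, -0.324]
contact_force: [-3.2, -3.5, 0.5]
grip_width: 42.9
```

```bash
python3 - <<'E'
from h import *
s=monitor.get_state();print(s['t'],s['tcp_pos'],s['contact_force'],s['grip_width'])
d=cap('side');c=d['image'][130:280,240:400];cv2.imwrite('pics/s2.png',cv2.resize(c,None,fx=4,fy=4,interpolation=cv2.INTER_CUBIC)[...,::-1])
d=cap('top');c=d['image'][110:260,200:360];cv2.imwrite('pics/t2.png',cv2.resize(c,None,fx=4,fy=4,interpolation=cv2.INTER_CUBIC)[...,::-1])
s=monitor.get_state();print(s['t'],s['tcp_pos'],s['contact_force'],s['grip_width'])
E
```

```text
5.825 [585.32388757  44.07409555  85.28519521] [-3.22335434 -3.48149394  0.51563756] 42.856844025383225
5.925 [585.46685937  44.14243351  85.46424322] [-3.90298995 -4.55957315  0.35409481] 42.778372099425766
```

View pics/s2.png

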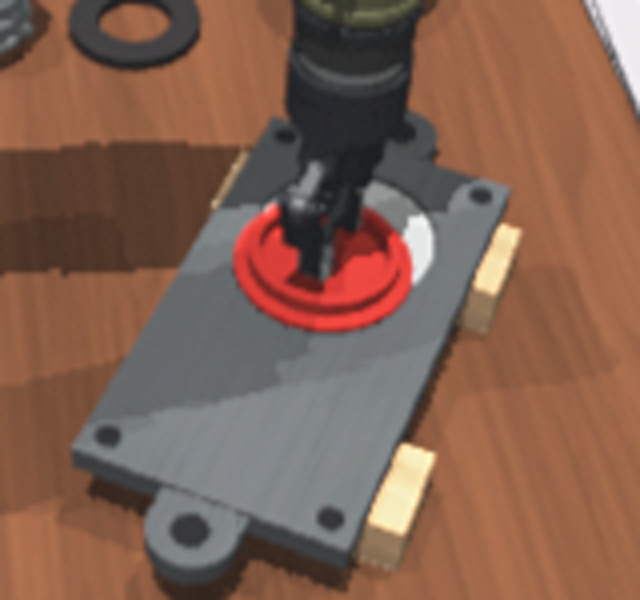

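View pics/t2.png

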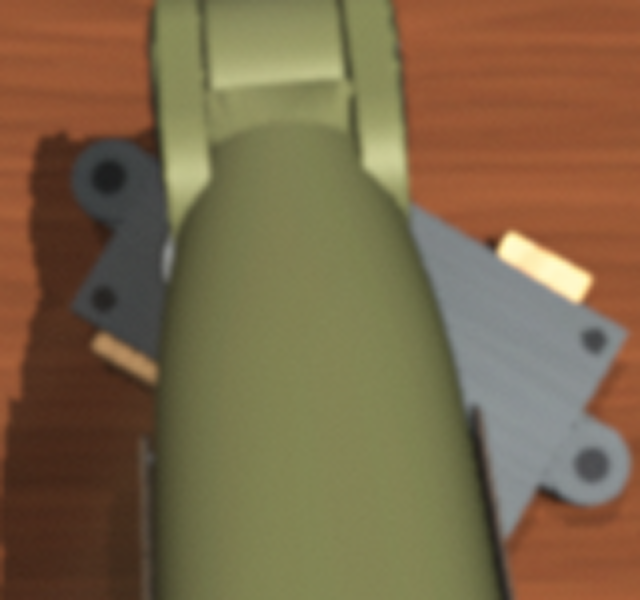

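The side view shows the cup flat and overlapping the recess, with its near edge about (330,325) in the crop. The top view is blocked by the arm. I'll register the cup from the side view against the first picture.

```bash
cat > reg.py <<'E'
from h import *
from scipy.optimize import least_squares
def redmask(im):
    I=cv2.resize(im,None,fx=4,fy=4,interpolation=cv2.INTER_LINEAR).astype(int);r,g,b=I[...,0],I[...,1],I[...,2]
    m=((r>70)&(r>2*g)&(r>2*b)).astype(np.uint8)
    m[:145*4]=0;m[285*4:]=0;m[:,:250*4]=0;m[:,380*4:]=0
    return m
def cup(d,im=None,rng=(-165,15)):
    m=redmask(d['image'] if im is None else im)
    cs,_=cv2.findContours(m,cv2.RETR_EXTERNAL,cv2.CHAIN_APPROX_NONE)
    q=np.vstack([c[:,0,:] for c in cs if len(c)>60]); q=cv2.convexHull(q)[:,0,:]
    # densify
    uv=(q+.5)/4-.5
    P=px2w_z(d,uv,68)[:,:2]
    c=P.mean(0)
    for _ in range(8):
        a=np.degrees(np.arctan2(P[:,1]-c[1],P[:,0]-c[0]))
        k=(a>rng[0])&(a<rng[1])
        f=least_squares(lambda p:np.hypot(P[k,0]-p[0],P[k,1]-p[1])-61.5,c,loss='soft_l1');c=f.x
    return c,np.abs(f.fun).mean(),k.sum()
if __name__=='__main__':
    d=cap('side'); im0=cv2.imread('pics/side0.png')[...,::-1]
    for rng in((-165,15),(-150,0),(-130,10)):
        a=cup(d,im0,rng);b=cup(d,None,rng);print(a,b,'shift',b[0]-a[0],'remaining',np.array([83.9,116.6])-(b[0]-a[0]))
    W=cloud(d);
    s=monitor.get_state();print(s['tcp_pos'])
E
python3 reg.py
```

```text
(array([519.91017789, -49.23270818]), np.float64(0.39452894858207943), np.int64(29)) (array([582.71233683,  39.32586936]), np.float64(0.5731322330369), np.int64(25)) shift [62.80215894 88.55857753] remaining [21.09784106 28.04142247]
(array([519.68340355, -49.32114453]), np.float64(0.27510782999269107), np.int64(24)) (array([582.61247089,  39.2726724 ]), np.float64(0.39840622054910085), np.int64(22)) shift [62.92906734 88.59381693] remaining [20.97093266 28.00618307]
(array([519.60526015, -49.40291208]), np.float64(0.21231146386257413), np.int64(24)) (array([582.06055286,  39.04884348]), np.float64(0.467495603323745), np.int64(20)) shift [62.45529271 88.45175556] remaining [21.44470729 28.14824444]
[585.4440612   44.11380445  85.52519743]
```

Call:
servo_tool(
  moves=[
    [0.4, 0.55, 0, 0, 0.5],
    [0.9, 1.2, 0, 0, 0.5],
    [1.4, 1.85, 0, 0, 0.5],
    [1.7, 2.25, 0, 0, 0.5],
    [1.7, 2.25, 0, 0, 0.5],
  ],
)

```text
t: 6.6
tcp_pos: [604.4, 67.8, 86.6]
eef_rot: [0.629, -0.629, -0.324, 0.323]
contact_force: [-1.3, -0.4, 0.6]
grip_width: 42.7
```

```bash
python3 reg.py; python3 -c "
from h import *
d=load('side');c=d['image'][130:280,240:400];cv2.imwrite('pics/s3.png',cv2.resize(c,None,fx=4,fy=4,interpolation=cv2.INTER_CUBIC)[...,::-1])"
```

```text
(array([519.91017789, -49.23270818]), np.float64(0.39452894858207943), np.int64(29)) (array([597.75148503,  59.21566089]), np.float64(1.1129901969567753), np.int64(25)) shift [ 77.84130714 108.44836907] remaining [6.05869286 8.15163093]
(array([519.68340355, -49.32114453]), np.float64(0.27510782999269107), np.int64(24)) (array([597.66209288,  59.17694281]), np.float64(0.973420561542098), np.int64(22)) shift [ 77.97868933 108.49808734] remaining [5.92131067 8.10191266]
(array([519.60526015, -49.40291208]), np.float64(0.21231146386257413), np.int64(24)) (array([596.1600455 ,  58.63894307]), np.float64(1.1805462040138022), np.int64(20)) shift [ 76.55478535 108.04185516] remaining [7.34521465 8.55814484]
[604.37673499  67.69149541  86.60739592]
```

View pics/s3.png

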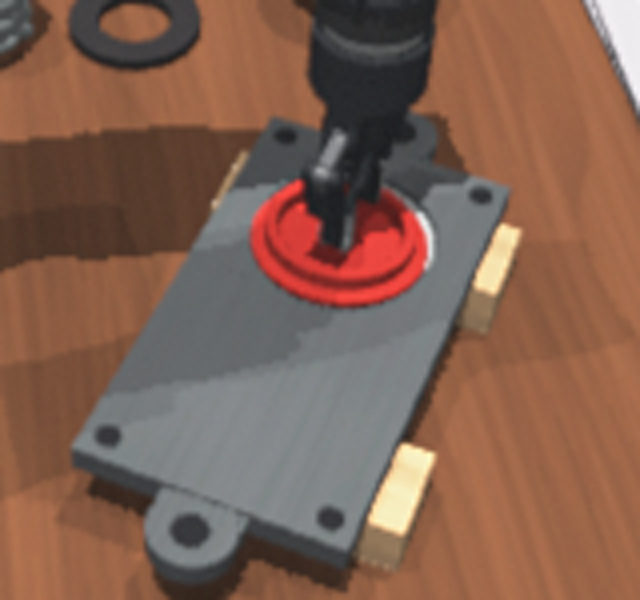

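The cup is still level and about 10 mm short, with a bright crescent at (430,240) on its right. I'll go on in small steps.

Call:
servo_tool(
  moves=[
    [0.1, 0.15, 0, 0, 0.5],
    [0.2, 0.25, 0, 0, 0.5],
    [0.2, 0.25, 0, 0, 0.5],
  ],
)

```text
t: 7.02
tcp_pos: [604.9, 68.5, 86.5]
eef_rot: [-0.629, 0.629, 0.322, -0.323]
contact_force: [-4.2, -5.1, 4.9]
grip_width: 42.8
```

Call:
servo_tool(
  moves=[
    [0.06, 0.08, 0, 0, 0.5],
    [0.12, 0.16, 0, 0, 0.5],
    [0.12, 0.16, 0, 0, 0.5],
  ],
)

```text
t: 7.4
tcp_pos: [606.1, 70.1, 86.5]
eef_rot: [-0.629, 0.629, 0.322, -0.323]
contact_force: [-4.1, -5.2, 4.0]
grip_width: 42.6
```

```bash
python3 reg.py; python3 -c "
from h import *
d=load('side');c=d['image'][130:280,240:400];cv2.imwrite('pics/s4.png',cv2.resize(c,None,fx=4,fy=4,interpolation=cv2.INTER_CUBIC)[...,::-1])"
```

```text
(array([519.91017789, -49.23270818]), np.float64(0.39452894858207943), np.int64(29)) (array([599.06860372,  61.19414822]), np.float64(0.9793254342957728), np.int64(27)) shift [ 79.15842583 110.4268564 ] remaining [4.74157417 6.1731436 ]
(array([519.68340355, -49.32114453]), np.float64(0.27510782999269107), np.int64(24)) (array([599.19645972,  61.20597438]), np.float64(0.6598951846352911), np.int64(23)) shift [ 79.51305617 110.52711891] remaining [4.38694383 6.07288109]
(array([519.60526015, -49.40291208]), np.float64(0.21231146386257413), np.int64(24)) (array([598.83876366,  61.05911931]), np.float64(0.7118988352616163), np.int64(20)) shift [ 79.23350351 110.46203139] remaining [4.66649649 6.13796861]
[606.09049068  70.0119209   86.51703963]
```

View pics/s4.png

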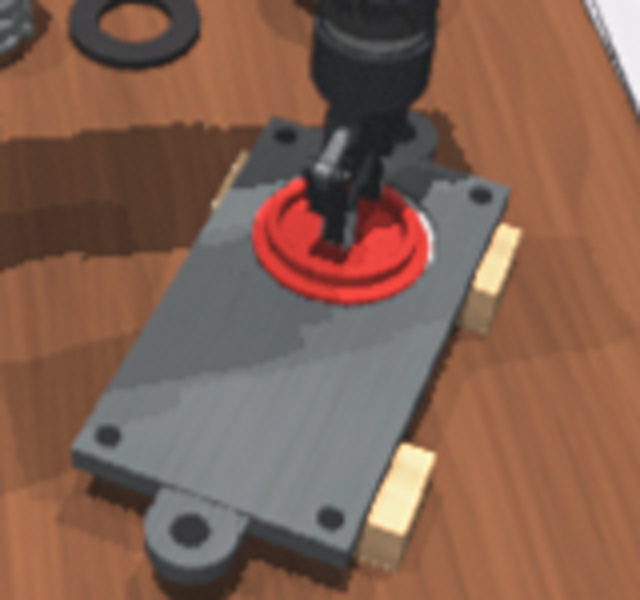

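Call:
servo_tool(
  moves=[
    [0.1, 0.13, 0, 0, 0.5],
    [0.2, 0.27, 0, 0, 0.5],
    [0.3, 0.4, 0, 0, 0.5],
    [0.3, 0.4, 0, 0, 0.5],
  ],
)

```text
t: 7.95
tcp_pos: [609.3, 74.6, 86.3]
eef_rot: [-0.629, 0.629, 0.323, -0.323]
contact_force: [-3.0, -3.4, 1.4]
grip_width: 42.7
```

Call:
servo_tool(
  moves=[
    [0.06, 0.08, 0, 0, 0.5],
    [0.06, 0.08, 0, 0, 0.5],
  ],
)

```text
t: 8.2
tcp_pos: [610.1, 75.7, 86.2]
eef_rot: [0.629, -0.629, -0.323, 0.323]
contact_force: [-2.9, -3.7, 2.0]
grip_width: 42.7
```

Call:
servo_tool(
  moves=[
    [0.06, 0.08, 0, 0, 0.5],
    [0.06, 0.08, 0, 0, 0.5],
  ],
)

```text
t: 8.45
tcp_pos: [610.2, 75.9, 86.2]
eef_rot: [-0.629, 0.629, 0.322, -0.324]
contact_force: [-4.1, -4.7, 2.9]
grip_width: 42.8
```

```bash
python3 reg.py; python3 -c "
from h import *
d=load('side');c=d['image'][130:280,240:400];cv2.imwrite('pics/s5.png',cv2.resize(c,None,fx=4,fy=4,interpolation=cv2.INTER_CUBIC)[...,::-1])"
```

```text
(array([519.91017789, -49.23270818]), np.float64(0.39452894858207943), np.int64(29)) (array([602.2866395 ,  63.38773701]), np.float64(0.41411485106578944), np.int64(29)) shift [ 82.37646161 112.62044518] remaining [1.52353839 3.97955482]
(array([519.68340355, -49.32114453]), np.float64(0.27510782999269107), np.int64(24)) (array([602.33801639,  63.37213498]), np.float64(0.33765512969824246), np.int64(24)) shift [ 82.65461284 112.6932795 ] remaining [1.24538716 3.9067205 ]
(array([519.60526015, -49.40291208]), np.float64(0.21231146386257413), np.int64(24)) (array([602.04590677,  63.23575923]), np.float64(0.3117273897524731), np.int64(21)) shift [ 82.44064661 112.63867131] remaining [1.45935339 3.96132869]
[610.25693219  75.89177078  86.18679873]
```

View pics/s5.png

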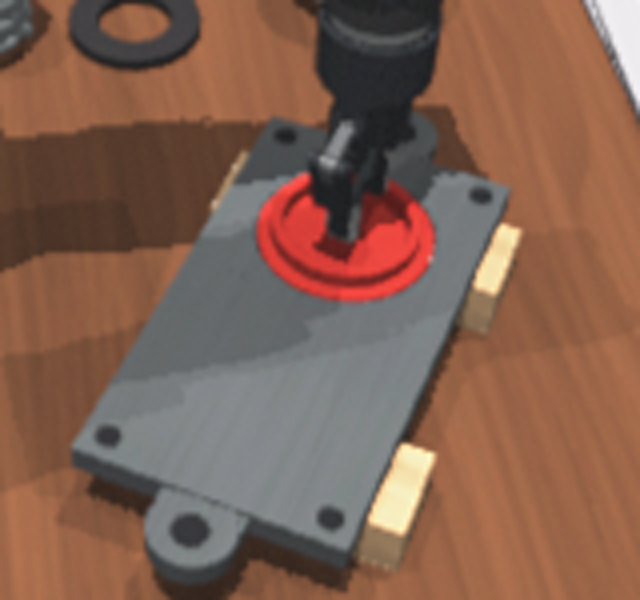

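It may have dropped: a 5 mm fall would shift the apparent position by just this much. I'll check heights by depth.

```bash
cat > lev.py <<'E'
from h import *
d=cap('side');W=cloud(d);I=d['image'].astype(int)
red=(I[...,0]>70)&(I[...,0]>2*I[...,1])&(I[...,0]>2*I[...,2])
c=np.array([603,66.]);P=W[red];r=np.hypot(P[:,0]-c[0],P[:,1]-c[1])
for a,b in((0,36),(44,49),(53,57)):
    k=(r>=a)&(r<b)&(P[:,2]>50)&(P[:,2]<100);Q=P[k]
    for lab,sel in(('all',Q[:,0]>0),('x+',Q[:,0]>c[0]+15),('x-',Q[:,0]<c[0]-15),('y+',Q[:,1]>c[1]+15),('y-',Q[:,1]<c[1]-15)):
        z=Q[sel][:,2]; print((a,b),lab,len(z),np.median(z).round(2) if len(z) else None, end=' | ')
    print()
k=(r<36);Q=P[k];A=np.c_[Q[:,:2]-c,np.ones(len(Q))]
print('floor plane',np.linalg.lstsq(A,Q[:,2],rcond=None)[0])
pl=(np.abs(W[...,0]-520)<25)&(np.abs(W[...,1]+50)<25);print('plate',np.median(W[pl][:,2]))
print(monitor.get_state()['contact_force'])
E
python3 lev.py
```

```text
(0, 36) all 264 67.56 | (0, 36) x+ 86 67.36 | (0, 36) x- 93 67.97 | (0, 36) y+ 33 67.64 | (0, 36) y- 84 67.5 | 
(44, 49) all 106 81.6 | (44, 49) x+ 46 81.79 | (44, 49) x- 47 81.76 | (44, 49) y+ 22 81.2 | (44, 49) y- 55 81.37 | 
(53, 57) all 117 69.04 | (53, 57) x+ 32 68.43 | (53, 57) x- 61 69.14 | (53, 57) y+ 7 67.3 | (53, 57) y- 89 69.54 | 
floor plane [-2.36654862e-02 -1.69716553e-02  6.79758173e+01]
plate 66.62187294202886
[-3.61590778 -5.26980613  2.43975557]
```

The plate reads 66.6 (bias +1.6). The floor at 67.6 and the rim at 81.6 then correct to 66 and 80, so it has dropped in. I'll back off to centre, unload and lift straight.

Call:
servo_tool(
  moves=[
    [-0.15, -0.2, 0, 0, 0.5],
    [-0.35, -0.5, 0, 0, 0.5],
    [-0.35, -0.5, 0, 0, 0.5],
  ],
)

```text
t: 8.93
tcp_pos: [607.7, 71.9, 86.4]
eef_rot: [0.629, -0.629, -0.323, 0.323]
contact_force: [-0.3, -0.2, 0.2]
grip_width: 42.8
```

```bash
python3 lev.py; python3 -c "
from h import *
s=monitor.get_state();print(s['tcp_pos'],s['contact_force'])"; python3 reg.py
```

```text
(0, 36) all 249 67.77 | (0, 36) x+ 88 67.59 | (0, 36) x- 85 67.74 | (0, 36) y+ 35 67.42 | (0, 36) y- 77 68.06 | 
(44, 49) all 96 81.52 | (44, 49) x+ 38 82.23 | (44, 49) x- 46 81.5 | (44, 49) y+ 24 81.78 | (44, 49) y- 48 81.46 | 
(53, 57) all 116 69.2 | (53, 57) x+ 30 68.94 | (53, 57) x- 64 69.18 | (53, 57) y+ 8 68.55 | (53, 57) y- 88 69.99 | 
floor plane [-8.28248035e-03 -7.62008671e-03  6.78081826e+01]
plate 66.56436297206767
[ 0.04147708  0.16774991 -0.3880767 ]
[607.67946274  71.87430652  86.43969472] [ 0.04147708  0.16774991 -0.3880767 ]
(array([519.91017789, -49.23270818]), np.float64(0.39452894858207943), np.int64(29)) (array([602.25150319,  63.34260888]), np.float64(0.40073746321203274), np.int64(29)) shift [ 82.3413253  112.57531705] remaining [1.5586747  4.02468295]
(array([519.68340355, -49.32114453]), np.float64(0.27510782999269107), np.int64(24)) (array([602.20943922,  63.31085684]), np.float64(0.35383937424908596), np.int64(25)) shift [ 82.52603567 112.63200137] remaining [1.37396433 3.96799863]
(array([519.60526015, -49.40291208]), np.float64(0.21231146386257413), np.int64(24)) (array([602.0069124 ,  63.20450882]), np.float64(0.33374343419379215), np.int64(23)) shift [ 82.40165224 112.6074209 ] remaining [1.49834776 3.9925791 ]
[607.71288664  71.88776652  86.43051624]
```

Unloaded, and the cup stays put. Next I lift straight, then swing clear of the top camera.

Call:
servo_tool(
  moves=[
    [0, 0, 0.8, 0, 0.5],
    [0, 0, 2, 0, 0.5],
    [0, 0, 5, 0, 0.5],
    [0, 0, 10, 0, 0.5],
    [0, 0, 15, 0, 0.5],
  ],
)

```text
t: 9.65
tcp_pos: [607.3, 71.7, 238.7]
eef_rot: [-0.629, 0.629, 0.323, -0.323]
contact_force: [1.0, -0.1, 0.1]
grip_width: 42.9
```

Call:
servo_tool(
  moves=[
    [-1.5, 5, 0, 0, 0.5],
    [-4, 10, 0, 0, 0.5],
    [-7, 15, 0, 0, 0.5],
    [-10, 20, 0, 0, 0.5],
    [-13, 25, 0, 0, 0.5],
  ],
)

```text
t: 10.28
tcp_pos: [476.6, 323.3, 237.6]
eef_rot: [0.629, -0.629, -0.324, 0.322]
contact_force: [0.8, 0.2, -0.4]
grip_width: 42.8
```

Call:
servo_tool(
  moves=[
    [-4, 4, 0, 0, 0.5],
    [-8, 8, 0, 0, 0.5],
    [-12, 12, 0, 0, 0.5],
    [-12, 12, 0, 0, 0.5],
    [-12, 12, 0, 0, 0.5],
  ],
)

```text
t: 10.9
tcp_pos: [357.6, 441.7, 237.0]
eef_rot: [-0.629, 0.629, 0.324, -0.323]
contact_force: [0.7, 0.3, 0.0]
grip_width: 42.9
```

```bash
python3 lev.py; python3 - <<'E'
from h import *
d=cap('top','top9.png');cap('side','side9.png')
c=d['image'][110:260,200:360];cv2.imwrite('pics/t9.png',cv2.resize(c,None,fx=4,fy=4,interpolation=cv2.INTER_CUBIC)[...,::-1])
d=load('side');c=d['image'][130:280,240:400];cv2.imwrite('pics/s9.png',cv2.resize(c,None,fx=4,fy=4,interpolation=cv2.INTER_CUBIC)[...,::-1])
s=monitor.get_state();print(s['t'],s['tcp_pos'],s['contact_force'],s['qd'].round(3))
E
```

```text
(0, 36) all 367 67.81 | (0, 36) x+ 92 67.94 | (0, 36) x- 91 67.48 | (0, 36) y+ 94 67.91 | (0, 36) y- 81 67.85 | 
(44, 49) all 136 81.33 | (44, 49) x+ 53 81.52 | (44, 49) x- 54 81.82 | (44, 49) y+ 57 81.0 | (44, 49) y- 53 81.37 | 
(53, 57) all 120 69.62 | (53, 57) x+ 30 68.84 | (53, 57) x- 59 69.25 | (53, 57) y+ 7 68.4 | (53, 57) y- 94 70.27 | 
floor plane [ 3.97446036e-03 -3.74178883e-03  6.77452340e+01]
plate 66.79110272593772
[-0.8439046  -0.32300642 -0.89344941]
11.05 [358.4134095  440.76180813 236.58107878] [ 0.98661071  0.3111245  -0.07089107] [-0.002  0.002 -0.002 -0.001  0.001  0.001]
```

View pics/t9.png

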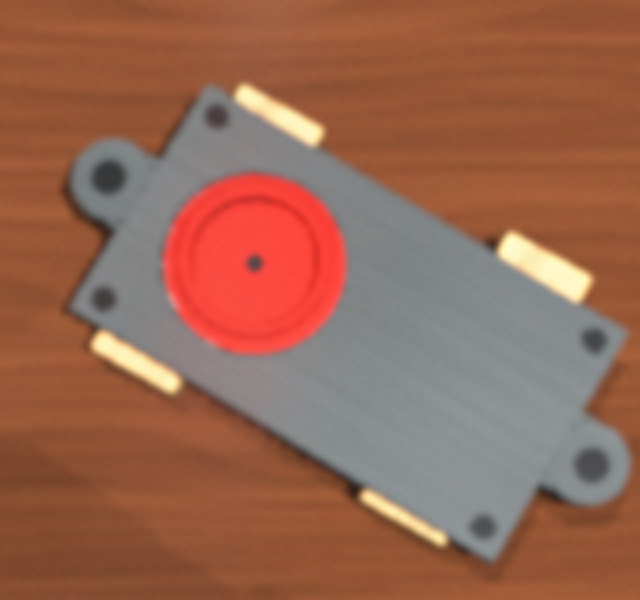

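View pics/s9.png

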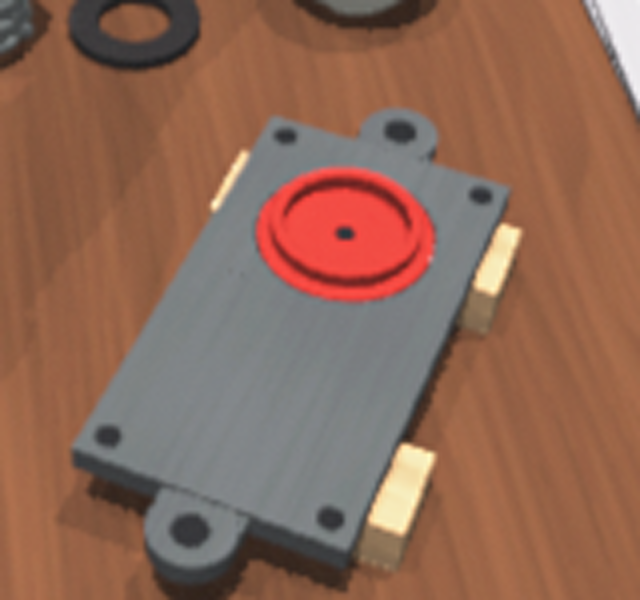

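View pics/side9.png

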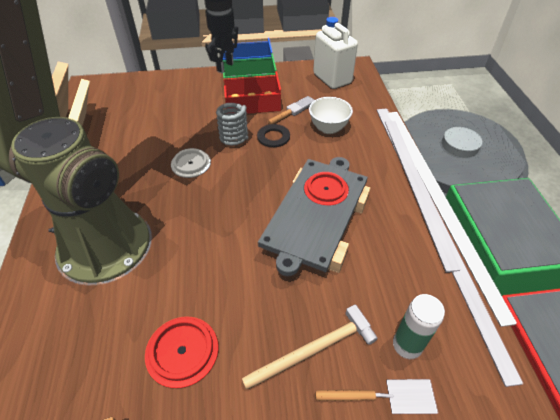

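The cup sits in the recess (top crop centre (255,263), side crop centre (345,233)). It is level to about 0.2 mm over the floor, the arm is clear and every bystander is unmoved. I'm handing in.

```bash
python3 -c "
from workcell import job_done
print(job_done())"
```

```text
the job is handed in; nothing more can be done
None
```

The red spring seat is in the recess, released and level, and the job is handed in at about 11 s of the 48 s allowed. I slid it across the plate with the fingers standing loosely inside its rim until it dropped. Then I backed off until the force was about zero, lifted straight out and moved the arm clear.

- **Height:** the dish floor read 67.8 mm and the rim top 81.3–81.5 mm, against 66.6–66.8 mm for the plate face. With the cameras' bias of about 1.7 mm removed, that gives 66 mm and 80 mm, which is what a fully seated cup should read.
- **Level:** the fitted tilt of the floor was about 0.005 rad, which is within the noise.
- **Scene:** in the last side picture everything else on the bench appeared unmoved.
- **Reading that disagreed:** depth readings on the foot flange scattered between 68.4 and 70.3 mm, because edge pixels there mix in the rim. My side-view position check also still showed about 4 mm to go, which is the shift a 5 mm drop causes because that check assumes the height before the drop.

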